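Clip two sample tubes into the bench mixer and start it

ROBOT

A 6-joint arm with a two-finger parallel gripper is mounted at the origin on the work surface. World frame = base frame: x ahead of the robot, y to its left, z up, the work surface at z = 0. Lengths are in m, angles in rad, forces in N, time in s.
With the tool pointing down it reaches from about 0.35 to 0.85 m from the base axis. Payload 8.1 kg.
Tool frame: the origin (TCP) lies midway between the tips of the shut fingers; the grasp point (between the pads) lies 19 mm behind it; z points along the fingers, y is the line along which they close (so a half turn about z gives the same grasp; the last joint's range is limited). The gripper opens to 85 mm and grips with 20 to 120 N. Pads are 22 mm wide; open, the fingers measure 114 mm over their backs; the gripper's body (76 mm by 85 mm) begins 54 mm behind the grasp point. The pads swing forward as they close: fully open they stand 13 mm farther back than shut.
Start: joints at [1.101, 0.13, 1.488, -0, 1.523, -0.085], TCP at [0.225, 0.556, 0.231] pointing down, gripper open.
Joint ranges: [-2.96, 2.96], [-0.89, 2.26], [0.02, 2.5], [-1.34, 4.48], [0, 2.73], [-2.66, 2.66]. Speed limits (rad/s): [2.39, 2.39, 2.79, 3.14, 3.14, 3.14].

INTERFACE

Orientations are given as a rotation vector (axis times angle).
In Python, from workcell import sensors, eyes, hand_in gives the robot as it stands.
- The arm moves only by the tool play_rows, never from a script. Its argument "plan" is a list of rows, each an object with "translation": the shift along the tool's x, y, z normalised to -1 to 1, where 1 is 0.025 m, a list of three; "rotation": the turn, a rotation vector about the tool's x, y, z normalised to -1 to 1, where 1 is 0.1 rad, a list of three; "grip": the finger opening in mm, from 0 to 85.4. A call has 1 to 10 rows; each row shifts and turns the commanded pose from where the row before left it, along the tool's axes as they then stand; what a row does not reach is not made up. A row lasts 1/8 s, in which the tool goes at most 62.5 mm and 10.7 degrees, less where a joint would pass 70% of its speed; a pose out of reach is approached as far as the arm can. A call with a number of a shift or a turn outside -1 to 1 is refused whole. A call with a gripper value outside its range is refused whole. The fingers move at their own pace and stop on an object; "newtons" is the grip in N (left out, the last holds). Time passes only in rows, so rows that do not move let the fingers close. It gives the time, the measured TCP pose, the force, the opening and the grip force at its end, in the units of the state.
- sensors.get_state(): the state, without advancing time (a new reading comes with each control period).
- eyes.capture(name): name is "scene" or "top" or "wrist"; returns a dict with "pixels" (480x640x3 uint8, red, green, blue), "z_map" (480x640 float32, m along the optical axis (not along the pixel's ray), 0 where there is no reading), "K" (3x3 intrinsics, pixels), "k1" (the pictures are not rectified: a ray, as slopes to the right and down, at radius r is drawn at 1 + k1 r^2 times it, then the intrinsics apply), "T" (4x4, takes a point from camera to world coordinates); the wrist camera has in their place "mount" (4x4, takes a point from camera to tool coordinates, whose origin is the TCP and whose axes are the flange's). Camera axes: x right, y down, z forward; pixel columns grow to the right and rows downward; lengths in m; the calibration is good to about 2 mm. A picture is of the moment at which its call begins: read the wrist's pose just before it.
- hand_in(): hands the job in; it is judged then, once.
The state is a dict: "time_s": time; "joint_pos": joint angles; "dq": joint speeds; "effort": joint torques, N m; "tool_pos": TCP position; "orientation": TCP orientation; "contact_force": force on the tool from outside, world axes, zero at the start; "wrist_torque": the same for the moment, N m; "opening": finger opening in m; "gripper_force": force on a finger pad.
Only numpy, scipy, OpenCV 4.12 (cv2) and the standard library are available. Lean on these libraries where they do the work, as an engineer would, in place of code of your own. Each camera call takes 0.05 s, during which the arm holds its last target. There are 200 camera calls.

TASK

Load the bench tube mixer: push the orange-capped tube down into the clip with the orange jaw and the green-capped tube into the clip with the green jaw, each fully home between the forks, about centred along its clip, with the jaw snapped shut over it and its cap towards the yellow stripe. Once both are clipped in, push the mixer's red-balled switch fully over, away from the robot. Leave the other things on the bench where they lie.

Things in the scene. Friction and masses are not known exactly. Their poses are not given: they have to be found in the camera images.
- mixer: Tube mixer fixed on the bench: white base 150 x 170 x 22 mm, black clip deck (150 x 164 mm) sloping 30 degrees down to the robot; a 12 mm yellow stripe marks the deck's +y edge (caps end). Switch box 80 x 60 mm, 55 mm high, at y = -117 mm. Origin: centre of the underside; x to the deck's high edge, y along the clips to the stripe, z up.
- clip_orange: The upper clip, orange jaw. Origin: middle of a seated tube's axis (106 mm above the bench, 26 mm off the deck). y: along the tube to the stripe; z: squarely out of the deck, the way in; x: up the slope. Forks 8 mm thick at y = -25 and 25 mm (42 mm free between for fingers): saddle, fixed prong at x = -10 mm up to z = 23 mm, jaw at x = 10 mm. Clips are 72 mm apart up the slope.
- jaw_orange (a joint): Sprung hinged jaw of the orange clip (two teeth on one hinge, tops 29 mm out from the clip's origin), rad: 0 closed, grows as it is pushed open up-slope (about 0.2 as a tube passes, at most 0.6). A spring shuts it over a seated tube; pushing a tube in along the clip's -z takes about 10 N.
- clip_green: The lower clip, green jaw. Origin: middle of a seated tube's axis (70 mm above the bench, 26 mm off the deck). y: along the tube to the stripe; z: squarely out of the deck, the way in; x: up the slope. Forks 8 mm thick at y = -25 and 25 mm (42 mm free between for fingers): saddle, fixed prong at x = -10 mm up to z = 23 mm, jaw at x = 10 mm. Clips are 72 mm apart up the slope.
- jaw_green (a joint): Sprung hinged jaw of the green clip (two teeth on one hinge, tops 29 mm out from the clip's origin), rad: 0 closed, grows as it is pushed open up-slope (about 0.2 as a tube passes, at most 0.6). A spring shuts it over a seated tube; pushing a tube in along the clip's -z takes about 10 N.
- tube_orange: Loose sample tube, 18 mm diameter, 120 mm long, 25 g, pale with a paper band and a flat-sided orange screw cap (22 mm long, 18 mm wide). It starts lying on the bench, its axis 9 mm up. Origin: on the axis at mid length; x along the axis to the cap (cap from x = 38 to 60 mm).
- tube_orange_cap (a point): Centre of the orange cap, 49 mm from the tube's origin.
- tube_green: Loose sample tube, 18 mm diameter, 120 mm long, 25 g, pale with a paper band and a flat-sided green screw cap (22 mm long, 18 mm wide). It starts lying on the bench, its axis 9 mm up. Origin: on the axis at mid length; x along the axis to the cap (cap from x = 38 to 60 mm).
- tube_green_cap (a point): Centre of the green cap, 49 mm from the tube's origin.
- switch (a joint): Toggle lever of the mixer, rad: 0 to 0.2 off (leaning to the robot, the mixer's -x), 1.0 fully on (leaning to the mixer's +x). Stays where it is left; about 1.5 N to move.
- switch_tip (a point): Centre of the switch's red ball, 26 mm diameter, on a 50 mm lever whose pivot is 52 mm above the bench on the mixer's (0, -118 mm); the ball swings about 24 mm to either side of the pivot, about 96 mm above the bench.
- lamp (a point): Middle of the lower front edge of the mixer's fixed lamp bar (white, 24 mm deep, 14 mm high, from y = -50 to 105 mm on a post at y = 98 mm). It hangs 110 mm above the upper clip and 38 mm behind its origin, so an upright gripper over that clip would hit it; a tool held along the clip's z clears it.
- tube_grey: Bystander: used tube like the others with a grey cap, lying; origin at mid axis.
- marker: Bystander: white six-sided marker, 125 x 12 mm, lying; origin at its middle.
- probe: Bystander: steel probe, 140 x 8 mm, lying; origin at its middle.
- dish: Bystander: shallow white dish, 90 mm diameter, 16 mm high; origin under its centre.
- vial: Bystander: small vial with blue cap, 26 mm diameter, 45 mm high, standing; origin under its centre.

How it is judged:
On the way, in this order (a step that is already met when the one before it is completed fails the run):
1. one of the tubes sits in its own clip, cap to the stripe, jaw shut (((x of tube_orange in the frame of clip_orange between -0.004 and 0.004 m and y of tube_orange in the frame of clip_orange between -0.012 and 0.012 m and z of tube_orange in the frame of clip_orange between -0.004 and 0.004 m and angle between the x axis of tube_orange and the y axis of clip_orange, either way round below 0.12 rad and y of tube_orange_cap in the frame of clip_orange above 0.03 m and value of joint jaw_orange below 0.08 rad) or (x of tube_green in the frame of clip_green between -0.004 and 0.004 m and y of tube_green in the frame of clip_green between -0.012 and 0.012 m and z of tube_green in the frame of clip_green between -0.004 and 0.004 m and angle between the x axis of tube_green and the y axis of clip_green, either way round below 0.12 rad and y of tube_green_cap in the frame of clip_green above 0.03 m and value of joint jaw_green below 0.08 rad))), for 0.2 s.
2. both tubes sit in their clips, jaws shut, with the switch still off (x of tube_orange in the frame of clip_orange between -0.004 and 0.004 m and y of tube_orange in the frame of clip_orange between -0.012 and 0.012 m and z of tube_orange in the frame of clip_orange between -0.004 and 0.004 m and angle between the x axis of tube_orange and the y axis of clip_orange, either way round below 0.12 rad and y of tube_orange_cap in the frame of clip_orange above 0.03 m and value of joint each of jaw_orange, jaw_green below 0.08 rad and x of tube_green in the frame of clip_green between -0.004 and 0.004 m and y of tube_green in the frame of clip_green between -0.012 and 0.012 m and z of tube_green in the frame of clip_green between -0.004 and 0.004 m and angle between the x axis of tube_green and the y axis of clip_green, either way round below 0.12 rad and y of tube_green_cap in the frame of clip_green above 0.03 m and value of joint switch below 0.5 rad), for 0.2 s.
3. the switch is pushed over (value of joint switch above 0.85 rad), for 0.1 s.
At the end, for the whole second after the job is handed in: Each tube rests in the clip of its cap's colour: its centre within 4 mm of the clip's origin across the tube and in depth and within 12 mm along it, its axis within 7 degrees of the clip's, cap towards the yellow stripe, jaw closed (below 0.08 rad); the switch is past 0.85 rad; tubes at rest (x of tube_orange in the frame of clip_orange between -0.004 and 0.004 m and y of tube_orange in the frame of clip_orange between -0.012 and 0.012 m and z of tube_orange in the frame of clip_orange between -0.004 and 0.004 m and angle between the x axis of tube_orange and the y axis of clip_orange, either way round below 0.12 rad and y of tube_orange_cap in the frame of clip_orange above 0.03 m and value of joint each of jaw_orange, jaw_green below 0.08 rad and x of tube_green in the frame of clip_green between -0.004 and 0.004 m and y of tube_green in the frame of clip_green between -0.012 and 0.012 m and z of tube_green in the frame of clip_green between -0.004 and 0.004 m and angle between the x axis of tube_green and the y axis of clip_green, either way round below 0.12 rad and y of tube_green_cap in the frame of clip_green above 0.03 m and value of joint switch above 0.85 rad and linear speed of each of tube_orange, tube_green below 0.02 m/s); the robot touches nothing.
It fails at once if the grey-capped tube, marker, probe, dish or vial is moved more than 20 mm (distance of any of tube_grey, marker, probe, dish, vial from where it was at the start of the episode above 0.02 m).
It also fails if it takes over 69 s, if anything falls off the work surface, if the arm or the gripper's body presses on something with over 40 N, if the wrist force passes 120 N, or if a joint passes its speed limit or range.

## Working session

There is one attempt and no reset: what is moved stays moved. The work goes in short steps, Python scripts to look and compute and a tool call to move; the robot and the scene stay as the last step left them, time stands still between calls to the robot, and variables do not carry over. Pictures are saved under pics/ and viewed, at most 10 in all, crops included, and the job is handed in when it is done.

Besides the shell and the picture viewer there is one more tool, called after ">>>" by a JSON object that holds its "api" and its "payload", one argument or row to a line. play_rows: Moves the arm, as the interface text tells. Scaled input: -1 to 1 covers 0.025 m each way for a shift and 0.1 rad each way for a turn. Its arguments: {"type":"object","properties":{"plan":{"type":"array"},"newtons":{"type":"number"}},"required":["plan"]}

```bash
ls; mkdir -p pics; python3 - <<'E'
from workcell import sensors, eyes
import cv2,numpy as np,pickle
print(sensors.get_state())
for n in("scene","top"):
    c=eyes.capture(n); pickle.dump(c,open(n+".pkl","wb")); cv2.imwrite(f"pics/{n}.png",c["pixels"][...,::-1]); print(c["K"],c["k1"],c["T"])
E
```

```text
pics
{'time_s': 0.0, 'joint_pos': array([ 1.10059255e+00,  1.31150586e-01,  1.48928357e+00,  3.31577585e-05,
        1.52294441e+00, -8.53765424e-02]), 'dq': array([-0.00058831, -0.00151808,  0.00014296, -0.00107965, -0.00203701,
        0.00096416]), 'effort': array([-1.27840744e-03, -5.69392884e+01, -5.00556529e+01, -4.00438466e-04,
        1.47504627e-02, -6.53979578e-05]), 'tool_pos': array([0.22495385, 0.55566285, 0.23024836]), 'orientation': array([-6.00664655e-01, -3.08310268e+00,  2.68305231e-03]), 'contact_force': array([ 0.51445183,  0.44280233, -0.65504753]), 'wrist_torque': array([-0.06680914, -0.0222849 ,  0.00172826]), 'gripper_force': 0.0, 'opening': 0.08540795370384255}
[[489.99181707   0.         324.54156536]
 [  0.         489.99181707 235.16515479]
 [  0.           0.           1.        ]] 0.014264519617071841 [[ 0.88832822  0.28411938 -0.36076192  0.97949526]
 [ 0.45857616 -0.50763116  0.72939599 -0.83806764]
 [ 0.02410155 -0.81337985 -0.58123345  0.84127413]
 [ 0.          0.          0.          1.        ]]
[[563.00334641   0.         321.31149908]
 [  0.         563.00334641 238.73750363]
 [  0.           0.           1.        ]] -0.06567233597801031 [[ 0.01242086 -0.9916784   0.12813928  0.41419038]
 [-0.99969899 -0.01502727 -0.0193937   0.0124111 ]
 [ 0.02115789 -0.12785982 -0.99156654  1.32534789]
 [ 0.          0.          0.          1.        ]]
```

View pics/top.png

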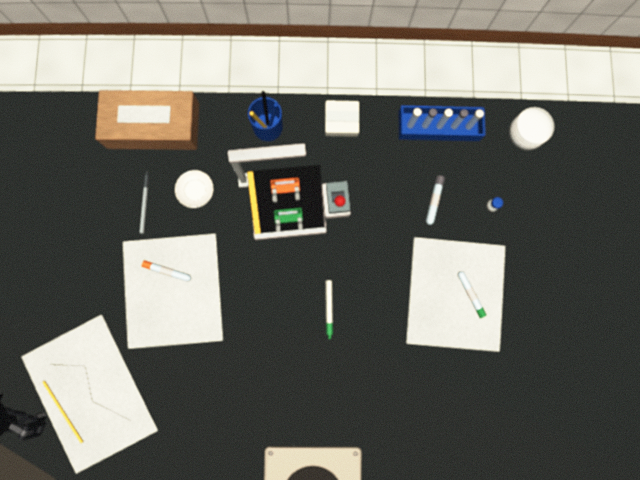

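View pics/scene.png

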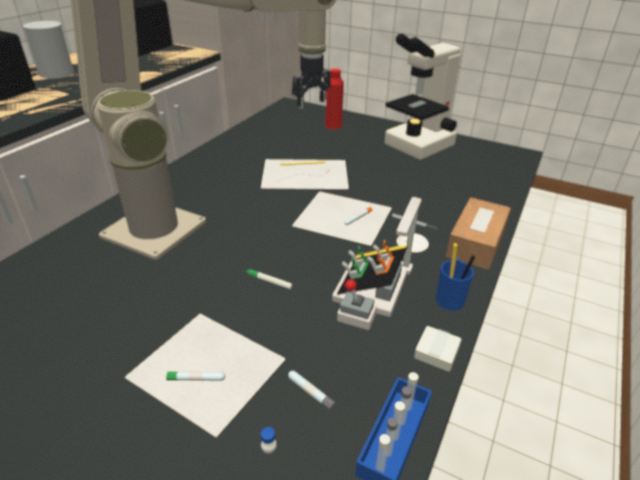

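The top view shows the orange tube around (147,264)-(190,278) and the green tube around (461,273)-(482,313). The mixer is around (288,200) and the switch ball at (340,201). The scene view agrees. Next I'll enlarge these areas.

```bash
cat > h.py <<'E'
import numpy as np,cv2,pickle
from scipy.spatial.transform import Rotation as R
def ray(c,u,v):
    d=np.array([c["k1"],0,0,0,0.]); 
    p=cv2.undistortPoints(np.array([[[u,v]]],float),c["K"],np.array([c["k1"],0,0,0.]))[0,0]
    return np.array([p[0],p[1],1.])
def on_plane(c,u,v,z,T=None):
    T=c["T"] if T is None else T
    d=T[:3,:3]@ray(c,u,v); o=T[:3,3]
    return o+d*(z-o[2])/d[2]
def proj(c,P,T=None):
    T=c["T"] if T is None else T
    q=T[:3,:3].T@(np.asarray(P)-T[:3,3]); x,y=q[0]/q[2],q[1]/q[2]; s=1+c["k1"]*(x*x+y*y)
    return c["K"][0,0]*x*s+c["K"][0,2],c["K"][1,1]*y*s+c["K"][1,2]
E
python3 - <<'E'
import pickle,cv2,numpy as np
from h import *
c=pickle.load(open("top.pkl","rb")); im=c["pixels"][...,::-1]
f=lambda u,v,w,h,s:cv2.resize(im[v:v+h,u:u+w],None,fx=s,fy=s,interpolation=cv2.INTER_CUBIC)
a=f(135,250,67,40,6);b=f(440,260,66,66,6)[:360]
m=f(225,140,133,100,6)
cv2.imwrite("pics/mix.png",m)
cv2.imwrite("pics/tubes.png",np.hstack([cv2.copyMakeBorder(a,0,120,0,0,0),b]))
E
```

```text
(no output)
```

View pics/mix.png

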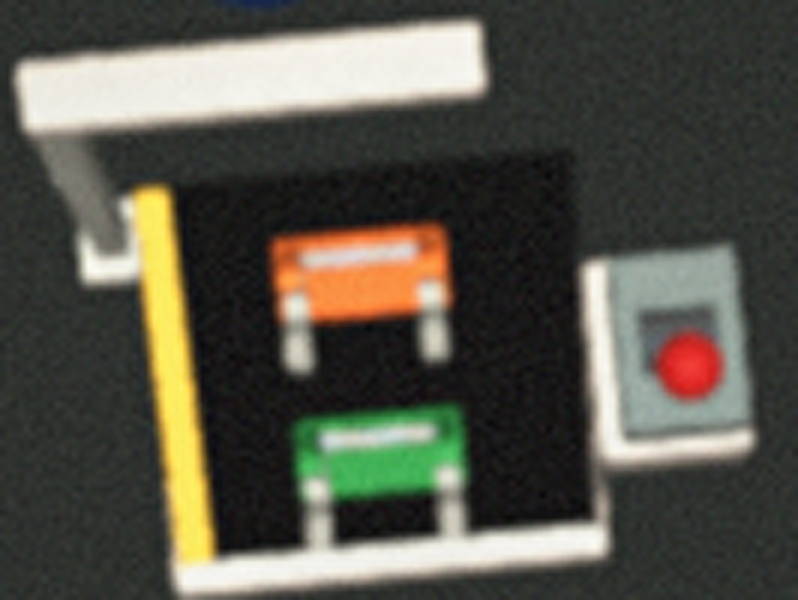

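View pics/tubes.png

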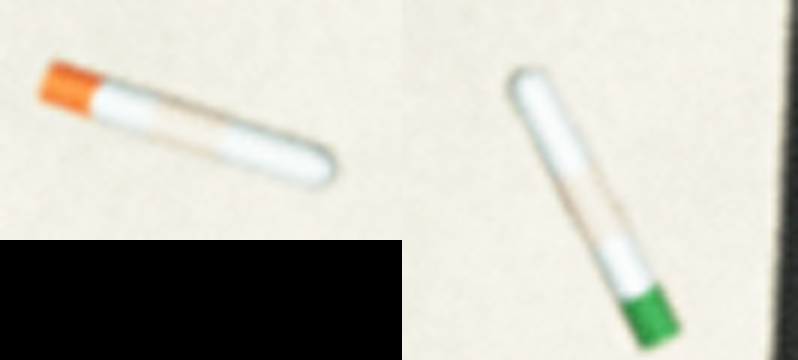

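The crops show the tube ends, the mixer's stripe and deck corners, the prong tops and the ball clearly. I'll fit the poses from these points.

```bash
cat > fit.py <<'E'
import pickle,numpy as np
from h import *
from scipy.optimize import least_squares
c=pickle.load(open("top.pkl","rb"))
m=lambda x,y,o:((x+.5)/6-.5+o[0],(y+.5)/6-.5+o[1])
for n,(p,q,o) in dict(orange=((48,82),(333,168),(135,250)),green=((263,332),(121,75),(440,260))).items():
    A=on_plane(c,*m(*p,o),.009);B=on_plane(c,*m(*q,o),.009);d=A-B
    print(n,(A+B)/2,"yaw",np.arctan2(d[1],d[0]),"len",np.linalg.norm(d))
C,S=np.cos(np.pi/6),.5
def deck(s,y,h,dx): return np.array([dx+s*C-h*S,y,.0655+s*S+h*C])  # deck frame: s upslope from mid clips
pts=[((135,190),lambda d:deck(.075,.082,0,d)),((178,562),lambda d:deck(-.075,.082,0,d)),((172,187),lambda d:deck(.075,.07,0,d)),((214,556),lambda d:deck(-.075,.07,0,d)),
((575,152),lambda d:deck(.075,-.082,0,d)),
((300,370),lambda d:deck(.026,.025,.049,d)),((436,355),lambda d:deck(.026,-.025,.049,d)),
((319,545),lambda d:deck(-.046,.025,.049,d)),((453,532),lambda d:deck(-.046,-.025,.049,d)),
((690,365),lambda d:np.array([-.024,-.118,.096])),((178,595),lambda d:np.array([-.075,.085,0])),((608,557),lambda d:np.array([-.075,-.085,0]))]
def W(p,P): r=R.from_euler('z',p[2]); return r.apply(P)+[p[0],p[1],0]
def f(p): return np.concatenate([np.array(proj(c,W(p,g(p[3]))))-m(*q,(225,140)) for q,g in pts])
r=least_squares(f,[.75,.06,.1,0],loss='soft_l1',f_scale=.7); p=r.x
print(p);print(f(p).reshape(-1,2).round(1).tolist())
T=c["T"];z=c["z_map"]
for s,y in((.0,.055),(0,0.),(0,-.06),(.06,.0),(.06,-.06),(-.06,-.06),(.06,.05),(-.06,.05)):
    P=W(p,deck(s,y,0,p[3])); u,v=map(int,np.round(proj(c,P))); d=np.median(z[v-1:v+2,u-1:u+2]); print(s,y,"dz",((T[:3,:3]@(ray(c,u,v)*d)+T[:3,3])[2]-P[2]).round(4))
for n,s in(("orange",.036),("green",-.036)): print(n,W(p,deck(s,0,.026,p[3])).round(4))
print("ball",W(p,[-.024,-.118,.096]),"ball on",W(p,[.024,-.118,.096]))
pickle.dump(p,open("p.pkl","wb"))
E
python3 fit.py
```

```text
orange [0.50410857 0.34852232 0.009     ] yaw 1.2970212982748104 len 0.11753400411179687
green [ 0.45981332 -0.36875737  0.009     ] yaw -2.6410804283850537 len 0.11403581398988993
[ 0.66777231  0.06762894  0.0968325  -0.00514201]
[[0.1, 0.7], [0.2, 1.0], [-0.6, 0.7], [-0.6, 1.5], [0.3, 1.2], [-0.1, -3.5], [0.2, -2.8], [-0.2, -2.0], [-0.1, -1.7], [0.4, 1.9], [0.2, -0.8], [-0.0, -0.2]]
0.0 0.055 dz -0.0005
0 0.0 dz -0.0008
0 -0.06 dz -0.0026
0.06 0.0 dz -0.0014
0.06 -0.06 dz 0.0
-0.06 -0.06 dz -0.0016
0.06 0.05 dz -0.0013
-0.06 0.05 dz -0.0013
orange [0.6807 0.0689 0.106 ]
green [0.6187 0.0629 0.07  ]
ball [ 0.65529312 -0.05213863  0.096     ] ball on [ 0.70306826 -0.04749793  0.096     ]
```

```bash
cat >> h.py <<'E'
from workcell import sensors
def clipR(p):
    C,S=np.cos(np.pi/6),.5
    M=np.array([[C,0,-S],[0,1,0],[S,0,C]])  # columns? rows fixed below
    cx,cy,cz=np.array([C,0,S]),np.array([0,1.,0]),np.array([-S,0,C])
    r=R.from_euler('z',p[2]); return r.apply(cy),r.apply(cx),r.apply(cz)
def toolclip(p):
    y,x,z=clipR(p); return R.from_matrix(np.array([y,x,-z]).T)
def down(yaw):
    x=np.array([np.cos(yaw),np.sin(yaw),0]); z=np.array([0,0,-1.]); return R.from_matrix(np.array([x,np.cross(z,x),z]).T)
def clip(p,which):
    s=.036 if which=="orange" else -.036; C,S=np.cos(np.pi/6),.5
    return R.from_euler('z',p[2]).apply([p[3]+s*C-.026*S,0,.0655+s*S+.026*C])+[p[0],p[1],0]
def go(tp,tR,n=None,start=None):
    st=sensors.get_state()
    p,r=(st["tool_pos"],R.from_rotvec(st["orientation"])) if start is None else start
    rv=(r.inv()*tR).as_rotvec()/.1
    if n is None: n=int(np.ceil(max(np.linalg.norm(tp-p)/.0245,np.abs(rv).max())))
    n=max(n,1); print("n",n,"t",round(st["time_s"],2),"rot/row",(rv/n).round(3))
    d=(tp-p)/n; dr=R.from_rotvec(rv*.1/n); last=None
    for i in range(n):
        print((r.inv().apply(d)/.025).round(2).tolist()); r=r*dr
        if np.abs(rv).max()<.02: print("same x",n);break
E
python3 - <<'E'
from h import *
from workcell import eyes
p=pickle.load(open("p.pkl","rb"))
c=eyes.capture("wrist");print(c["mount"].round(3),c["K"],c["k1"])
mid=(clip(p,"orange")+clip(p,"green"))/2
tgt=mid+.15*clipR(p)[2];print(mid,tgt)
go(tgt,toolclip(p))
E
```

```text
[[-0.001 -0.958 -0.286  0.072]
 [ 1.    -0.001  0.     0.   ]
 [-0.    -0.286  0.958 -0.143]
 [ 0.     0.     0.     1.   ]] [[406.1392414    0.         323.86784045]
 [  0.         406.1392414  238.68818838]
 [  0.           0.           1.        ]] -0.08488689627466212
[0.64971529 0.06587495 0.08801666] [0.57506663 0.05862385 0.21792047]
n 25 t 0.15 rot/row [-0.189 -0.114  0.425]
[-0.82, -0.53, 0.02]
[-0.84, -0.49, 0.02]
[-0.86, -0.46, 0.02]
[-0.88, -0.42, 0.02]
[-0.89, -0.38, 0.03]
[-0.91, -0.34, 0.03]
[-0.92, -0.31, 0.03]
[-0.93, -0.27, 0.04]
[-0.94, -0.23, 0.04]
[-0.95, -0.19, 0.05]
[-0.96, -0.15, 0.06]
[-0.96, -0.11, 0.07]
[-0.97, -0.07, 0.08]
[-0.97, -0.03, 0.09]
[-0.97, 0.01, 0.1]
[-0.97, 0.05, 0.11]
[-0.96, 0.09, 0.12]
[-0.96, 0.13, 0.13]
[-0.95, 0.16, 0.15]
[-0.94, 0.2, 0.16]
[-0.93, 0.24, 0.18]
[-0.91, 0.27, 0.19]
[-0.9, 0.31, 0.21]
[-0.88, 0.34, 0.22]
[-0.87, 0.37, 0.24]
```

>>> {"api": "play_rows", "payload": {
  "plan": [
    {"translation": [-0.82,-0.53,0.02],"rotation": [-0.19,-0.11,0.43],"grip": 85},
    {"translation": [-0.84,-0.49,0.02],"rotation": [-0.19,-0.11,0.43],"grip": 85},
    {"translation": [-0.86,-0.46,0.02],"rotation": [-0.19,-0.11,0.43],"grip": 85},
    {"translation": [-0.88,-0.42,0.02],"rotation": [-0.19,-0.11,0.43],"grip": 85},
    {"translation": [-0.89,-0.38,0.03],"rotation": [-0.19,-0.11,0.43],"grip": 85},
    {"translation": [-0.91,-0.34,0.03],"rotation": [-0.19,-0.11,0.43],"grip": 85},
    {"translation": [-0.92,-0.31,0.03],"rotation": [-0.19,-0.11,0.43],"grip": 85},
    {"translation": [-0.93,-0.27,0.04],"rotation": [-0.19,-0.11,0.43],"grip": 85},
    {"translation": [-0.94,-0.23,0.04],"rotation": [-0.19,-0.11,0.43],"grip": 85},
    {"translation": [-0.95,-0.19,0.05],"rotation": [-0.19,-0.11,0.43],"grip": 85}
  ]
}}

```text
time_s: 1.4
tool_pos: [0.3647, 0.3563, 0.2254]
orientation: [1.188, 2.742, 0.246]
contact_force: [-0.4, -1.1, 0.2]
opening: 0.0852
gripper_force: 0.0
```

>>> {"api": "play_rows", "payload": {
  "plan": [
    {"translation": [-0.96,-0.15,0.06],"rotation": [-0.19,-0.11,0.43],"grip": 85},
    {"translation": [-0.96,-0.11,0.07],"rotation": [-0.19,-0.11,0.43],"grip": 85},
    {"translation": [-0.97,-0.07,0.08],"rotation": [-0.19,-0.11,0.43],"grip": 85},
    {"translation": [-0.97,-0.03,0.09],"rotation": [-0.19,-0.11,0.43],"grip": 85},
    {"translation": [-0.97,0.01,0.1],"rotation": [-0.19,-0.11,0.43],"grip": 85},
    {"translation": [-0.97,0.05,0.11],"rotation": [-0.19,-0.11,0.43],"grip": 85},
    {"translation": [-0.96,0.09,0.12],"rotation": [-0.19,-0.11,0.43],"grip": 85},
    {"translation": [-0.96,0.13,0.13],"rotation": [-0.19,-0.11,0.43],"grip": 85},
    {"translation": [-0.95,0.16,0.15],"rotation": [-0.19,-0.11,0.43],"grip": 85},
    {"translation": [-0.94,0.2,0.16],"rotation": [-0.19,-0.11,0.43],"grip": 85}
  ]
}}

```text
time_s: 2.65
tool_pos: [0.5038, 0.1565, 0.2184]
orientation: [1.665, 2.283, 0.46]
contact_force: [-0.2, 0.9, -1.2]
opening: 0.0852
gripper_force: 0.0
```

>>> {"api": "play_rows", "payload": {
  "plan": [
    {"translation": [-0.93,0.24,0.18],"rotation": [-0.19,-0.11,0.42],"grip": 85},
    {"translation": [-0.91,0.27,0.19],"rotation": [-0.19,-0.11,0.42],"grip": 85},
    {"translation": [-0.9,0.31,0.21],"rotation": [-0.19,-0.11,0.42],"grip": 85},
    {"translation": [-0.88,0.34,0.22],"rotation": [-0.19,-0.11,0.42],"grip": 85},
    {"translation": [-0.87,0.37,0.24],"rotation": [-0.19,-0.11,0.42],"grip": 85},
    {"translation": [0,0,0],"rotation": [0,0,0],"grip": 85}
  ]
}}

```text
time_s: 3.4
tool_pos: [0.5728, 0.0564, 0.2143]
orientation: [1.854, 2.025, 0.55]
contact_force: [-1.1, 0.9, 0.2]
opening: 0.0851
gripper_force: 0.0
```

```bash
python3 - <<'E'
from h import *
from workcell import eyes
s=sensors.get_state(); c=eyes.capture("wrist"); c["s"]=s; pickle.dump(c,open("w1.pkl","wb")); print(s["joint_pos"].round(3),s["tool_pos"])
cv2.imwrite("pics/w1.png",c["pixels"][...,::-1])
E
```

```text
[-0.037 -0.425  2.109  0.09   0.943 -0.159] [0.57281351 0.05636055 0.21433423]
```

View pics/w1.png

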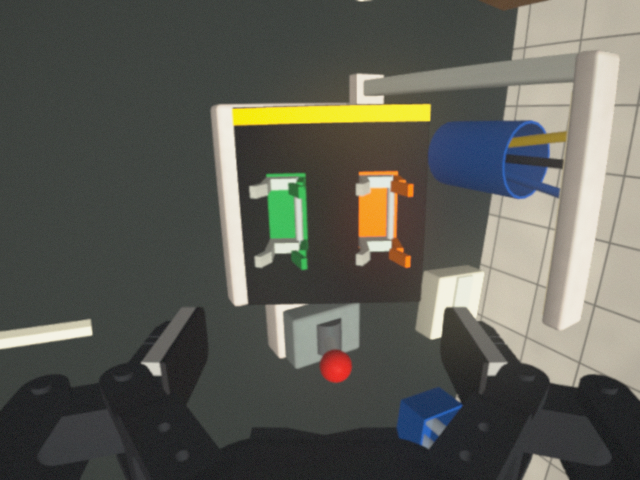

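The wrist view shows the deck with its stripe corners at (234,109) and (430,104). The grey prong tips and coloured jaw teeth are clear, and the forks have open gaps. I'll refit the mixer using both cameras.

```bash
cat > fit2.py <<'E'
from fit import *
w=pickle.load(open("w1.pkl","rb")); Tt=np.eye(4);Tt[:3,:3]=R.from_rotvec(w["s"]["orientation"]).as_matrix();Tt[:3,3]=w["s"]["tool_pos"];Tw=Tt@w["mount"]
pw=[((234,109),(-.075,.082,0)),((430,104),(.075,.082,0)),((235,125),(-.075,.07,0)),((431,122),(.075,.07,0)),((247,304),(-.075,-.082,0)),((420,300),(.075,-.082,0))]
pr=[((258,190),(-.046,.025,.049)),((263,258),(-.046,-.025,.049)),((362,188),(.026,.025,.049)),((362,258),(.026,-.025,.049)),
((302,192),(-.026,.025,.055)),((303,260),(-.026,-.025,.055)),((409,188),(.046,.025,.055)),((405,260),(.046,-.025,.055))]
e=lambda p,L:np.concatenate([np.array(proj(w,W(p,deck(*g,p[3])),Tw))-q for q,g in L])
keep=[0,1,2,3,4,10,11]
def F(p,a=1,b=1):
    t=f(p).reshape(-1,2)[keep].ravel(); return np.concatenate([b*t*2.2,a*e(p,pw)])
for a,b in((1,.001),(1,1)):
    q=least_squares(F,p,args=(a,b),loss='soft_l1').x if b>.01 else least_squares(lambda x:F(np.append(x,p[3]),a,0),p[:3]).x
    if len(q)==3:q=np.append(q,p[3])
    print(a,b,q.round(4)); print(e(q,pw).reshape(-1,2).round(1).tolist()); print("pr",e(q,pr).reshape(-1,2).round(1).tolist())
    for n in("orange","green"): print(n,clip(q,n).round(4))
# heights off deck from wrist depth, at px list
z=w["z_map"]
def hgt(u,v,q):
    P=Tw[:3,:3]@(ray(w,u,v)*z[v,u])+Tw[:3,3]; d=R.from_euler('z',-q[2]).apply(P-[q[0],q[1],0])-[q[3],0,.0655]
    return [round(v*1000,1) for v in(d[0]*C+d[2]*S,d[1],-d[0]*S+d[2]*C)]
for u,v in((275,150),(333,220),(275,215),(288,215),(299,215),(306,215),(258,190),(302,190),(380,215),(390,215),(362,188),(362,258),(407,188),(336,366)): print((u,v),hgt(u,v,q))
E
python3 fit2.py | tail -24
```

```text
1 0.001 [ 0.6731  0.0669  0.1052 -0.0051]
[[-0.7, -1.1], [1.1, 0.3], [-0.7, -0.9], [-0.5, -1.4], [1.1, 1.5], [1.1, 2.7]]
pr [[8.3, 2.5], [7.4, 4.4], [11.2, 2.6], [10.1, 2.7], [-6.7, 1.5], [-5.0, 4.9], [-4.5, 3.7], [-3.2, 3.1]]
orange [0.6861 0.0683 0.106 ]
green [0.6241 0.0617 0.07  ]
1 1 [6.666e-01 6.680e-02 1.029e-01 3.000e-04]
[[-1.9, -2.0], [0.3, -0.2], [-1.9, -1.8], [-1.4, -1.9], [-0.3, 1.1], [0.0, 2.6]]
pr [[6.8, 1.7], [5.8, 3.8], [10.0, 2.0], [8.8, 2.3], [-8.2, 0.7], [-6.5, 4.3], [-5.7, 3.1], [-4.4, 2.8]]
orange [0.685  0.0686 0.106 ]
green [0.6229 0.0622 0.07  ]
(275, 150) [np.float64(-43.7), np.float64(49.1), np.float64(0.8)]
(333, 220) [np.float64(0.5), np.float64(-7.6), np.float64(-0.7)]
(275, 215) [np.float64(-46.0), np.float64(-2.0), np.float64(2.3)]
(288, 215) [np.float64(-35.4), np.float64(-1.7), np.float64(4.3)]
(299, 215) [np.float64(-26.1), np.float64(-0.3), np.float64(11.0)]
(306, 215) [np.float64(-21.4), np.float64(-3.5), np.float64(-2.5)]
(258, 190) [np.float64(-51.0), np.float64(25.8), np.float64(46.3)]
(302, 190) [np.float64(-20.7), np.float64(26.5), np.float64(53.5)]
(380, 215) [np.float64(38.0), np.float64(-3.2), np.float64(2.6)]
(390, 215) [np.float64(44.7), np.float64(-1.4), np.float64(11.0)]
(362, 188) [np.float64(19.3), np.float64(26.4), np.float64(49.1)]
(362, 258) [np.float64(19.8), np.float64(-23.3), np.float64(48.6)]
(407, 188) [np.float64(48.5), np.float64(26.9), np.float64(54.1)]
(336, 366) [np.float64(0.9), np.float64(-111.3), np.float64(48.7)]
```

```bash
python3 - <<'E'
from h import *
q=np.array([.6666,.0668,.1029,.0003]); pickle.dump(q,open("p.pkl","wb"))
go(np.array([.504,.3485,.08]),down(1.297),n=14)
E
```

```text
n 14 t 3.45 rot/row [ 0.366 -0.075  0.253]
[0.84, -0.3, 0.28]
[0.84, -0.31, 0.29]
[0.83, -0.32, 0.29]
[0.83, -0.33, 0.3]
[0.82, -0.34, 0.3]
[0.81, -0.35, 0.31]
[0.81, -0.36, 0.32]
[0.8, -0.37, 0.32]
[0.79, -0.37, 0.33]
[0.79, -0.38, 0.34]
[0.78, -0.39, 0.35]
[0.77, -0.4, 0.36]
[0.76, -0.4, 0.37]
[0.76, -0.41, 0.37]
```

>>> {"api": "play_rows", "payload": {
  "plan": [
    {"translation": [0.84,-0.3,0.28],"rotation": [0.37,-0.08,0.25],"grip": 85},
    {"translation": [0.84,-0.31,0.29],"rotation": [0.37,-0.08,0.25],"grip": 85},
    {"translation": [0.83,-0.32,0.29],"rotation": [0.37,-0.08,0.25],"grip": 85},
    {"translation": [0.83,-0.33,0.3],"rotation": [0.37,-0.08,0.25],"grip": 85},
    {"translation": [0.82,-0.34,0.3],"rotation": [0.37,-0.08,0.25],"grip": 85},
    {"translation": [0.81,-0.35,0.31],"rotation": [0.37,-0.07,0.25],"grip": 85},
    {"translation": [0.81,-0.36,0.32],"rotation": [0.37,-0.07,0.25],"grip": 85},
    {"translation": [0.8,-0.37,0.32],"rotation": [0.37,-0.07,0.25],"grip": 85},
    {"translation": [0.79,-0.37,0.33],"rotation": [0.36,-0.07,0.26],"grip": 85},
    {"translation": [0.79,-0.38,0.34],"rotation": [0.36,-0.07,0.26],"grip": 85}
  ]
}}

```text
time_s: 4.7
tool_pos: [0.5227, 0.267, 0.1187]
orientation: [2.323, 1.959, 0.169]
contact_force: [0.5, -0.9, -0.4]
opening: 0.0849
gripper_force: 0.0
```

>>> {"api": "play_rows", "payload": {
  "plan": [
    {"translation": [0.78,-0.39,0.35],"rotation": [0.36,-0.08,0.26],"grip": 85},
    {"translation": [0.77,-0.4,0.36],"rotation": [0.36,-0.08,0.26],"grip": 85},
    {"translation": [0.76,-0.4,0.37],"rotation": [0.36,-0.08,0.26],"grip": 85},
    {"translation": [0.76,-0.41,0.37],"rotation": [0.36,-0.08,0.26],"grip": 85},
    {"translation": [0,0,0],"rotation": [0,0,0],"grip": 60},
    {"translation": [0,0,0],"rotation": [0,0,0],"grip": 60}
  ]
}}

```text
time_s: 5.45
tool_pos: [0.5037, 0.3486, 0.0803]
orientation: [2.5, 1.895, 0.0]
contact_force: [-0.2, -0.6, 0.8]
opening: 0.0601
gripper_force: 0.0
```

```bash
python3 - <<'E'
from h import *
from workcell import eyes
go(np.array([.504,.3485,.0015]),down(1.297),n=4)
s=sensors.get_state(); c=eyes.capture("wrist"); print(s["joint_pos"].round(3),s["tool_pos"])
Tt=np.eye(4);Tt[:3,:3]=R.from_rotvec(s["orientation"]).as_matrix();Tt[:3,3]=s["tool_pos"];Tw=Tt@c["mount"]
hsv=cv2.cvtColor(c["pixels"],cv2.COLOR_RGB2HSV); m=cv2.inRange(hsv,(5,150,120),(18,255,255))
v,u=np.nonzero(m);print(len(u),u.min(),u.max(),v.min(),v.max()); print("cap",on_plane(c,u.mean(),v.mean(),.012,Tw), "expected",[.504+.049*np.cos(1.297),.3485+.049*np.sin(1.297)])
cv2.imwrite("pics/w2.png",c["pixels"][...,::-1])
E
```

```text
n 4 t 5.45 rot/row [0.008 0.006 0.001]
[0.0, 0.0, 0.79]
[0.0, 0.0, 0.79]
[0.0, 0.0, 0.79]
[-0.0, 0.0, 0.79]
[ 0.524  0.28   1.601 -0.004  1.26   0.799] [0.50372375 0.34862564 0.08033683]
1421 312 345 148 191
cap [0.51988844 0.39312513 0.012     ] expected [np.float64(0.5172490264599492), np.float64(0.39567481635219753)]
```

View pics/w2.png

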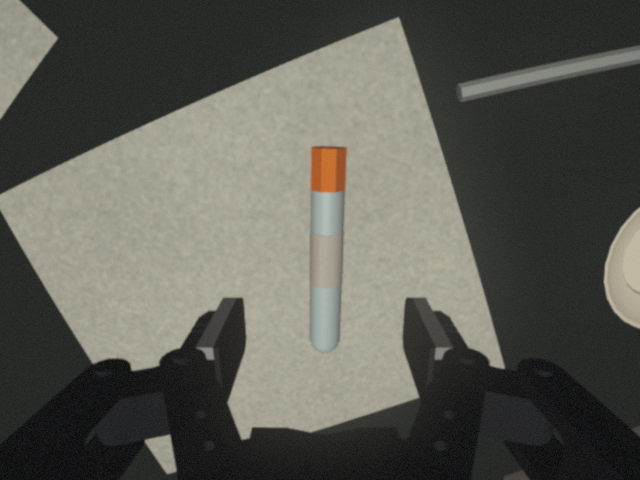

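The tube is centred between the open fingers, with its cap at (328,170) and tail at (325,350). I'll descend and grip.

>>> {"api": "play_rows", "payload": {
  "plan": [
    {"translation": [-0.05,0,0.8],"rotation": [0,0,0],"grip": 60},
    {"translation": [0,0,0.8],"rotation": [0,0,0],"grip": 60},
    {"translation": [0,0,0.8],"rotation": [0,0,0],"grip": 60},
    {"translation": [0,0,0.7],"rotation": [0,0,0],"grip": 60},
    {"translation": [0,0,0],"rotation": [0,0,0],"grip": 15},
    {"translation": [0,0,0],"rotation": [0,0,0],"grip": 10},
    {"translation": [0,0,0],"rotation": [0,0,0],"grip": 10},
    {"translation": [0,0,0],"rotation": [0,0,0],"grip": 10}
  ],
  "newtons": 60
}}

```text
time_s: 6.5
tool_pos: [0.5046, 0.3478, 0.0037]
orientation: [2.502, 1.894, 0.003]
contact_force: [-0.1, -0.7, 1.7]
opening: 0.0154
gripper_force: 58.7
```

>>> {"api": "play_rows", "payload": {
  "plan": [
    {"translation": [0,0,-0.8],"rotation": [0,0,0],"grip": 10},
    {"translation": [0,0,-0.8],"rotation": [0,0,0],"grip": 10},
    {"translation": [0,0,-0.8],"rotation": [0,0,0],"grip": 10},
    {"translation": [0,0,-0.8],"rotation": [0,0,0],"grip": 10}
  ]
}}

```text
time_s: 7.0
tool_pos: [0.5041, 0.3478, 0.0849]
orientation: [2.502, 1.894, 0.003]
contact_force: [0.2, -0.2, 0.2]
opening: 0.0154
gripper_force: 58.6
```

```bash
python3 - <<'E'
from h import *
from workcell import eyes
s=sensors.get_state(); c=eyes.capture("wrist"); print(s["opening"],s["gripper_force"],s["tool_pos"])
cv2.imwrite("pics/w3.png",cv2.resize(c["pixels"][150:450,170:490,::-1],None,fx=2,fy=2))
t=eyes.capture("top");pickle.dump(t,open("t3.pkl","wb"))
z=c["z_map"]; M=c["mount"]
for u,v in((324,230),(324,250),(324,270),(324,290),(324,310),(324,330)):
    print((u,v),((M[:3,:3]@(ray(c,u,v)*z[v,u])+M[:3,3])*1000).round(1))
E
```

```text
0.015381920645169805 58.61298859119415 [0.50405705 0.34778914 0.08492146]
(324, 230) [ 37.8   1.3 -15.9]
(324, 250) [ 30.6   1.3 -14.8]
(324, 270) [ 24.1   1.3 -16.5]
(324, 290) [ 16.2   1.2 -15. ]
(324, 310) [  8.6   1.2 -14.8]
(324, 330) [  0.4   1.2 -14.3]
```

View pics/w3.png

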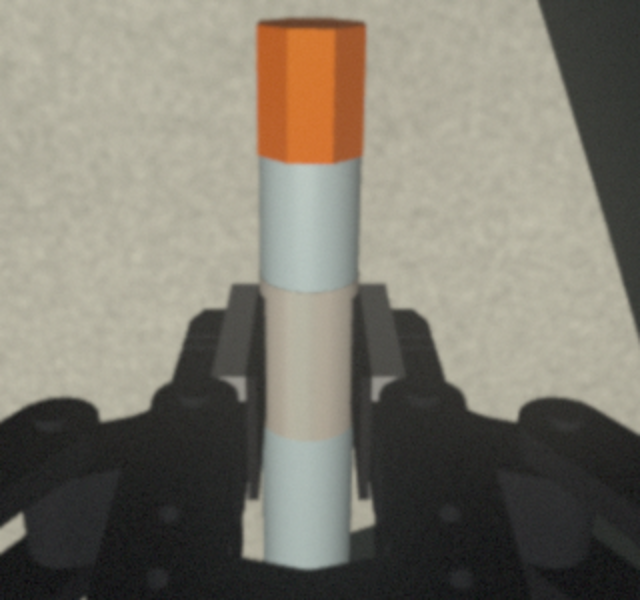

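The tube is held straight, with the band centred at the pads and its axis about 6 mm behind the TCP. Next is the orange approach.

```bash
python3 - <<'E'
from h import *
q=pickle.load(open("p.pkl","rb")); z=clipR(q)[2]
go(clip(q,"orange")+.094*z,toolclip(q),n=14)
E
```

```text
n 14 t 7.1 rot/row [-0.364  0.07  -0.264]
[-0.68, 0.59, -0.29]
[-0.69, 0.58, -0.27]
[-0.71, 0.57, -0.25]
[-0.72, 0.56, -0.24]
[-0.73, 0.55, -0.22]
[-0.75, 0.54, -0.21]
[-0.76, 0.53, -0.19]
[-0.77, 0.51, -0.18]
[-0.78, 0.5, -0.17]
[-0.79, 0.48, -0.15]
[-0.81, 0.47, -0.14]
[-0.82, 0.45, -0.13]
[-0.83, 0.43, -0.12]
[-0.84, 0.42, -0.11]
```

>>> {"api": "play_rows", "payload": {
  "plan": [
    {"translation": [-0.68,0.59,-0.29],"rotation": [-0.36,0.07,-0.26],"grip": 10},
    {"translation": [-0.69,0.58,-0.27],"rotation": [-0.36,0.07,-0.26],"grip": 10},
    {"translation": [-0.71,0.57,-0.25],"rotation": [-0.36,0.07,-0.26],"grip": 10},
    {"translation": [-0.72,0.56,-0.24],"rotation": [-0.36,0.07,-0.26],"grip": 10},
    {"translation": [-0.73,0.55,-0.22],"rotation": [-0.36,0.07,-0.26],"grip": 10},
    {"translation": [-0.75,0.54,-0.21],"rotation": [-0.36,0.07,-0.26],"grip": 10},
    {"translation": [-0.76,0.53,-0.19],"rotation": [-0.37,0.07,-0.27],"grip": 10},
    {"translation": [-0.77,0.51,-0.18],"rotation": [-0.37,0.07,-0.27],"grip": 10},
    {"translation": [-0.78,0.5,-0.17],"rotation": [-0.37,0.07,-0.27],"grip": 10},
    {"translation": [-0.79,0.48,-0.15],"rotation": [-0.37,0.07,-0.27],"grip": 10}
  ]
}}

```text
time_s: 8.35
tool_pos: [0.5986, 0.1435, 0.1542]
orientation: [2.032, 2.018, 0.398]
contact_force: [-0.1, -0.0, -0.5]
opening: 0.0158
gripper_force: 58.8
```

>>> {"api": "play_rows", "payload": {
  "plan": [
    {"translation": [-0.81,0.47,-0.14],"rotation": [-0.37,0.07,-0.27],"grip": 10},
    {"translation": [-0.82,0.45,-0.13],"rotation": [-0.37,0.07,-0.27],"grip": 10},
    {"translation": [-0.83,0.43,-0.12],"rotation": [-0.36,0.07,-0.26],"grip": 10},
    {"translation": [-0.84,0.42,-0.11],"rotation": [-0.36,0.07,-0.26],"grip": 10},
    {"translation": [0,0,0],"rotation": [0,0,0],"grip": 10}
  ]
}}

```text
time_s: 8.98
tool_pos: [0.6368, 0.0613, 0.1831]
orientation: [1.838, 2.035, 0.537]
contact_force: [0.0, 0.3, -0.4]
opening: 0.0152
gripper_force: 58.8
```

```bash
python3 - <<'E'
from h import *
from workcell import eyes
q=pickle.load(open("p.pkl","rb")); z=clipR(q)[2]
go(clip(q,"orange")-.006*z,toolclip(q),n=5)
s=sensors.get_state(); c=eyes.capture("wrist");c["s"]=s;pickle.dump(c,open("w4.pkl","wb")); print(s["joint_pos"].round(2))
cv2.imwrite("pics/w4.png",c["pixels"][...,::-1])
E
```

```text
n 5 t 8.97 rot/row [-0.011  0.006 -0.001]
[0.02, 0.03, 0.78]
[0.02, 0.03, 0.78]
[0.02, 0.03, 0.78]
[0.02, 0.03, 0.78]
[0.02, 0.03, 0.78]
[-0.02 -0.19  1.98  0.08  0.84 -0.15]
```

View pics/w4.png

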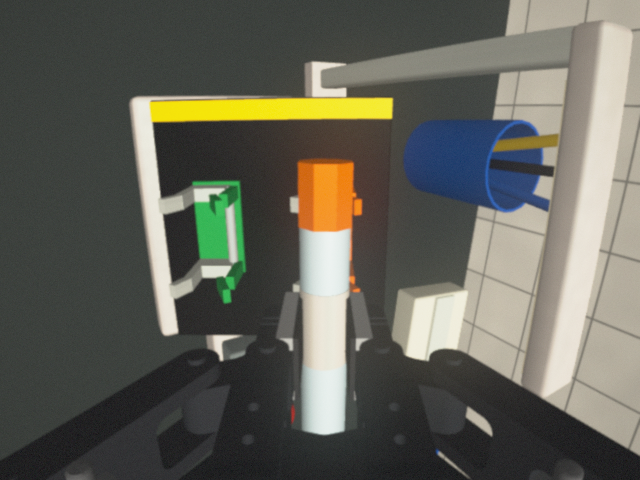

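The tube is lined up between the fork tips at (295,204) and (357,204), so I'll push it in.

>>> {"api": "play_rows", "payload": {
  "plan": [
    {"translation": [0.03,0.03,0.7],"rotation": [-0.01,0,0],"grip": 10},
    {"translation": [0.03,0.03,0.7],"rotation": [-0.01,0,0],"grip": 10},
    {"translation": [0.02,0.03,0.6],"rotation": [-0.01,0,0],"grip": 10},
    {"translation": [0.02,0.03,0.5],"rotation": [-0.01,0.01,0],"grip": 10},
    {"translation": [0,0,0.4],"rotation": [-0.01,0.01,0],"grip": 10},
    {"translation": [0,0,0.4],"rotation": [0,0,0],"grip": 10}
  ]
}}

```text
time_s: 9.78
tool_pos: [0.6796, 0.0699, 0.1124]
orientation: [1.834, 2.037, 0.543]
contact_force: [-6.8, -0.9, 1.0]
opening: 0.0154
gripper_force: 59.1
```

```bash
cat > chk.py <<'E'
import sys
from h import *
q=pickle.load(open("p.pkl","rb")); s=sensors.get_state(); y,x,z=clipR(q); d=s["tool_pos"]-clip(q,sys.argv[1])
print("TCP in clip mm",[round(1000*float(d@a),1) for a in(x,y,z)],"F clip",[round(float(s["contact_force"]@a),1) for a in(x,y,z)],"rotres",(R.from_rotvec(s["orientation"]).inv()*toolclip(q)).as_rotvec().round(3),s["opening"],s["time_s"])
E
python3 chk.py orange
```

```text
TCP in clip mm [-1.3, 1.8, 8.1] F clip [-5.4, -0.2, 4.3] rotres [-0.002 -0.     0.002] 0.015356633851021385 9.775
```

>>> {"api": "play_rows", "payload": {
  "plan": [
    {"translation": [-0.02,0.02,0.2],"rotation": [0,0,0],"grip": 10},
    {"translation": [-0.02,0.02,0.2],"rotation": [0,0,0],"grip": 10},
    {"translation": [-0.02,0,0.15],"rotation": [0,0,0],"grip": 10},
    {"translation": [0,0,0.05],"rotation": [0,0,0],"grip": 10},
    {"translation": [0,0,0],"rotation": [0,0,0],"grip": 10}
  ]
}}

```text
time_s: 10.4
tool_pos: [0.6878, 0.069, 0.1013]
orientation: [1.834, 2.037, 0.543]
contact_force: [-20.9, -0.7, 12.6]
opening: 0.0153
gripper_force: 61.1
```

```bash
python3 chk.py orange
```

```text
TCP in clip mm [0.1, -0.0, -5.6] F clip [-11.8, 1.4, 21.3] rotres [-0.002 -0.     0.002] 0.015261487450895618 10.4
```

>>> {"api": "play_rows", "payload": {
  "plan": [
    {"translation": [0,-0.03,0.04],"rotation": [0,0,0],"grip": 10},
    {"translation": [0,0,0],"rotation": [0,0,0],"grip": 30},
    {"translation": [0,0,0],"rotation": [0,0,0],"grip": 30},
    {"translation": [0,0,0],"rotation": [0,0,0],"grip": 30}
  ]
}}

```text
time_s: 10.9
tool_pos: [0.689, 0.0688, 0.1001]
orientation: [1.833, 2.035, 0.545]
contact_force: [0.1, -1.4, 0.5]
opening: 0.0297
gripper_force: 0.0
```

```bash
python3 chk.py orange
```

```text
TCP in clip mm [0.5, -0.3, -7.2] F clip [0.2, -1.4, 0.5] rotres [0.001 0.    0.002] 0.029666724300349924 10.9
```

Released with no force. I'll retract along the clip axis and look.

>>> {"api": "play_rows", "payload": {
  "plan": [
    {"translation": [0,0,-0.8],"rotation": [0,0,0],"grip": 30},
    {"translation": [0,0,-1],"rotation": [0,0,0],"grip": 30},
    {"translation": [0,0,-1],"rotation": [0,0,0],"grip": 60},
    {"translation": [0,0,-1],"rotation": [0,0,0],"grip": 85},
    {"translation": [0,-0.6,-0.8],"rotation": [0,0,0],"grip": 85},
    {"translation": [0,-0.8,-0.6],"rotation": [0,0,0],"grip": 85}
  ]
}}

```text
time_s: 11.65
tool_pos: [0.5939, 0.0589, 0.1962]
orientation: [1.832, 2.034, 0.546]
contact_force: [-0.3, -0.1, -0.1]
opening: 0.0851
gripper_force: 0.0
```

```bash
cat > look.py <<'E'
import sys
from h import *
from workcell import eyes
s=sensors.get_state(); c=eyes.capture("wrist");c["s"]=s;pickle.dump(c,open(sys.argv[1]+".pkl","wb"))
cv2.imwrite(f"pics/{sys.argv[1]}.png",c["pixels"][...,::-1])
Tt=np.eye(4);Tt[:3,:3]=R.from_rotvec(s["orientation"]).as_matrix();Tt[:3,3]=s["tool_pos"];Tw=Tt@c["mount"]
q=pickle.load(open("p.pkl","rb"))
y,x,z=clipR(q)
for n in("orange","green"):
    o=clip(q,n); print(n,"expected top-of-tube row: cap end/cap edge/tail px",[np.round(proj(c,o+a*y+.009*z,Tw)).tolist() for a in(.06,.038,-.06)])
    for a in(.05,.033,.012,0,-.012,-.04):
        u,v=map(int,np.round(proj(c,o+a*y+.009*z,Tw)))
        if 0<u<640 and 0<v<480 and c["z_map"][v,u]>0:
            P=Tw[:3,:3]@(ray(c,u,v)*c["z_map"][v,u])+Tw[:3,3]-o; print(a,"x,y,z mm",[round(1000*float(P@t),1) for t in(x,y,z)])
E
python3 look.py w5
```

```text
orange expected top-of-tube row: cap end/cap edge/tail px [[377.0, 138.0], [376.0, 174.0], [370.0, 314.0]]
0.05 x,y,z mm [-0.5, 49.9, 10.5]
0.033 x,y,z mm [0.4, 32.6, 8.1]
0.012 x,y,z mm [-0.4, 12.1, 10.1]
0 x,y,z mm [0.1, 0.5, 9.5]
-0.012 x,y,z mm [-0.1, -12.1, 9.3]
-0.04 x,y,z mm [0.4, -40.1, 7.9]
green expected top-of-tube row: cap end/cap edge/tail px [[261.0, 138.0], [262.0, 174.0], [268.0, 314.0]]
0.05 x,y,z mm [-5.6, 46.7, -26.1]
0.033 x,y,z mm [-3.6, 29.4, -12.7]
0.012 x,y,z mm [-4.7, 4.2, -23.3]
0 x,y,z mm [-5.2, -8.8, -23.4]
-0.012 x,y,z mm [-4.1, -20.7, -16.9]
-0.04 x,y,z mm [-5.1, -54.6, -25.3]
```

View pics/w5.png

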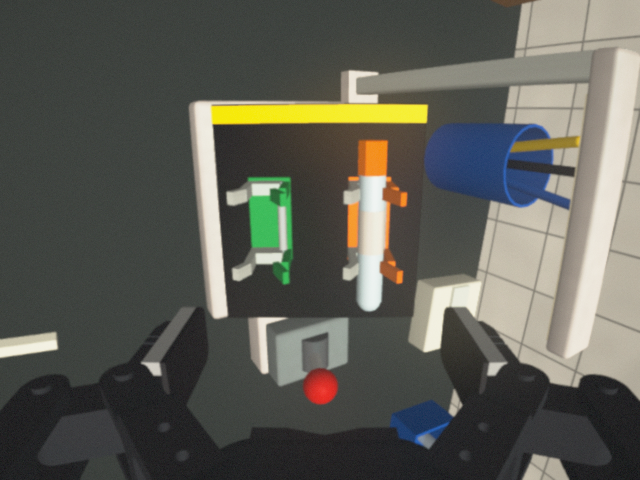

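The picture shows the orange tube seated: cap edge at (373,175) against 174 expected, top 9 mm above the clip origin, and jaw teeth closed. Now the green tube. Joint 6's range means I have to grip it slightly skewed.

```bash
python3 - <<'E'
from h import *
go(np.array([.4598,-.3688,.08]),down(3.33),n=20)
E
```

```text
n 20 t 11.7 rot/row [ 0.198  0.216 -0.806]
[-0.82, -0.42, 0.02]
[-0.79, -0.48, 0.02]
[-0.75, -0.55, 0.01]
[-0.7, -0.6, 0.01]
[-0.65, -0.66, 0.0]
[-0.59, -0.71, 0.0]
[-0.53, -0.75, 0.01]
[-0.47, -0.79, 0.01]
[-0.41, -0.83, 0.02]
[-0.34, -0.86, 0.03]
[-0.27, -0.88, 0.04]
[-0.2, -0.9, 0.05]
[-0.13, -0.91, 0.06]
[-0.05, -0.92, 0.08]
[0.02, -0.92, 0.1]
[0.09, -0.91, 0.12]
[0.16, -0.9, 0.14]
[0.23, -0.88, 0.16]
[0.29, -0.86, 0.18]
[0.36, -0.83, 0.21]
```

>>> {"api": "play_rows", "payload": {
  "plan": [
    {"translation": [-0.82,-0.42,0.02],"rotation": [0.2,0.22,-0.81],"grip": 85},
    {"translation": [-0.79,-0.48,0.02],"rotation": [0.2,0.22,-0.81],"grip": 85},
    {"translation": [-0.75,-0.55,0.01],"rotation": [0.2,0.22,-0.81],"grip": 85},
    {"translation": [-0.7,-0.6,0.01],"rotation": [0.2,0.22,-0.81],"grip": 85},
    {"translation": [-0.65,-0.66,0.0],"rotation": [0.2,0.22,-0.81],"grip": 85},
    {"translation": [-0.59,-0.71,0.0],"rotation": [0.2,0.22,-0.81],"grip": 85},
    {"translation": [-0.53,-0.75,0.01],"rotation": [0.2,0.21,-0.8],"grip": 85},
    {"translation": [-0.47,-0.79,0.01],"rotation": [0.2,0.21,-0.8],"grip": 85},
    {"translation": [-0.41,-0.83,0.02],"rotation": [0.2,0.21,-0.8],"grip": 85},
    {"translation": [-0.34,-0.86,0.03],"rotation": [0.2,0.21,-0.8],"grip": 85}
  ]
}}

```text
time_s: 12.95
tool_pos: [0.5283, -0.1558, 0.1367]
orientation: [0.898, 2.794, 0.31]
contact_force: [0.3, -0.3, -0.1]
opening: 0.0849
gripper_force: 0.0
```

>>> {"api": "play_rows", "payload": {
  "plan": [
    {"translation": [-0.27,-0.88,0.04],"rotation": [0.2,0.22,-0.81],"grip": 85},
    {"translation": [-0.2,-0.9,0.05],"rotation": [0.2,0.22,-0.81],"grip": 85},
    {"translation": [-0.13,-0.91,0.06],"rotation": [0.2,0.22,-0.81],"grip": 85},
    {"translation": [-0.05,-0.92,0.08],"rotation": [0.2,0.22,-0.81],"grip": 85},
    {"translation": [0.02,-0.92,0.1],"rotation": [0.2,0.22,-0.81],"grip": 85},
    {"translation": [0.09,-0.91,0.12],"rotation": [0.2,0.21,-0.8],"grip": 85},
    {"translation": [0.16,-0.9,0.14],"rotation": [0.2,0.21,-0.8],"grip": 85},
    {"translation": [0.23,-0.88,0.16],"rotation": [0.2,0.21,-0.8],"grip": 85},
    {"translation": [0.29,-0.86,0.18],"rotation": [0.2,0.21,-0.8],"grip": 85},
    {"translation": [0.36,-0.83,0.21],"rotation": [0.2,0.21,-0.8],"grip": 85}
  ]
}}

```text
time_s: 14.2
tool_pos: [0.4624, -0.3697, 0.079]
orientation: [0.297, -3.127, 0.005]
contact_force: [-0.1, -0.2, 0.5]
opening: 0.0853
gripper_force: 0.0
```

>>> {"api": "play_rows", "payload": {
  "plan": [
    {"translation": [0,0,0],"rotation": [0,0,0],"grip": 70},
    {"translation": [0,0,0],"rotation": [0,0,0],"grip": 70}
  ]
}}

```text
time_s: 14.45
tool_pos: [0.4626, -0.3681, 0.0793]
orientation: [-0.29, 3.127, -0.002]
contact_force: [0.1, 0.7, -0.0]
opening: 0.0696
gripper_force: 0.0
```

```bash
python3 - <<'E'
from h import *
from workcell import eyes
s=sensors.get_state(); c=eyes.capture("wrist"); pickle.dump(c,open("w6.pkl","wb")); print(s["joint_pos"].round(3),s["tool_pos"])
r=R.from_rotvec(s["orientation"]).as_matrix(); print("yaw x",np.arctan2(r[1,0],r[0,0]), "z",r[:,2].round(3))
Tt=np.eye(4);Tt[:3,:3]=r;Tt[:3,3]=s["tool_pos"];Tw=Tt@c["mount"]
hsv=cv2.cvtColor(c["pixels"],cv2.COLOR_RGB2HSV); m=cv2.inRange(hsv,(45,120,50),(80,255,255))
v,u=np.nonzero(m);print(len(u),u.min(),u.max(),v.min(),v.max()); cap=on_plane(c,u.mean(),v.mean(),.012,Tw);print("cap",cap)
# tube by depth: points 6..22mm above bench
z=c["z_map"]; V,U=np.mgrid[0:400:2,0:640:2]; V=V.ravel();U=U.ravel(); ok=z[V,U]>0;V,U=V[ok],U[ok]
P=cv2.undistortPoints(np.stack([U,V],1).astype(float)[:,None],c["K"],np.array([c["k1"],0,0,0.]))[:,0]
X=np.c_[P,np.ones(len(P))]*z[V,U][:,None]; X=X@Tw[:3,:3].T+Tw[:3,3]
k=(X[:,2]>.010)&(X[:,2]<.022)&(np.hypot(X[:,0]-.4598,X[:,1]+.3688)<.075); Y=X[k,:2]
mu=Y.mean(0); w,e=np.linalg.eigh(np.cov(Y.T)); a=e[:,1]; t=(Y-mu)@a; print(len(Y),"centre",mu+a*(t.max()+t.min())/2,"len",t.max()-t.min(),"yaw",np.arctan2(a[1],a[0]))
E
```

```text
[-0.759  0.227  1.666 -0.     1.247 -2.514] [ 0.46263283 -0.36807424  0.07928391]
yaw x -2.95689647688821 z [ 0.001 -0.001 -1.   ]
1363 277 318 141 189
cap [ 0.41762167 -0.39079423  0.012     ]
1687 centre [ 0.46028285 -0.36837159] len 0.11836666302056831 yaw -2.6650890888425542
```

```bash
python3 - <<'E'
from h import *
go(np.array([.4603,-.3684,.0025]),down(3.386),n=5)
E
```

```text
n 5 t 14.5 rot/row [-0.003  0.001 -0.118]
[0.02, 0.0, 0.62]
[0.02, 0.0, 0.62]
[0.02, 0.0, 0.62]
[0.02, 0.0, 0.62]
[0.02, 0.0, 0.62]
```

>>> {"api": "play_rows", "payload": {
  "plan": [
    {"translation": [0.02,0,0.62],"rotation": [0,0,-0.12],"grip": 70},
    {"translation": [0.02,0,0.62],"rotation": [0,0,-0.12],"grip": 70},
    {"translation": [0.02,0,0.62],"rotation": [0,0,-0.12],"grip": 70},
    {"translation": [0.02,0,0.62],"rotation": [0,0,-0.12],"grip": 70},
    {"translation": [0.02,0,0.58],"rotation": [0,0,-0.12],"grip": 70},
    {"translation": [0,0,0],"rotation": [0,0,0],"grip": 40},
    {"translation": [0,0,0],"rotation": [0,0,0],"grip": 10},
    {"translation": [0,0,0],"rotation": [0,0,0],"grip": 10},
    {"translation": [0,0,0],"rotation": [0,0,0],"grip": 10}
  ]
}}

```text
time_s: 15.62
tool_pos: [0.4606, -0.3699, 0.004]
orientation: [-0.386, 3.116, -0.006]
contact_force: [0.1, -0.1, 5.3]
opening: 0.0157
gripper_force: 59.0
```

>>> {"api": "play_rows", "payload": {
  "plan": [
    {"translation": [0,0,-0.5],"rotation": [0,0,0.2],"grip": 10},
    {"translation": [0,0,-0.8],"rotation": [0,0,0.6],"grip": 10},
    {"translation": [0,0,-1],"rotation": [0,0,0.8],"grip": 10},
    {"translation": [0,0,-1],"rotation": [0,0,0.8],"grip": 10},
    {"translation": [0,0,-1],"rotation": [0,0,0.8],"grip": 10}
  ]
}}

```text
time_s: 16.25
tool_pos: [0.4599, -0.3691, 0.1121]
orientation: [0.121, 3.138, -0.004]
contact_force: [-1.2, 0.4, -0.3]
opening: 0.0152
gripper_force: 58.6
```

```bash
cat > held.py <<'E'
from h import *
from workcell import eyes
s=sensors.get_state(); c=eyes.capture("wrist"); pickle.dump(c,open("wh.pkl","wb")); M=c["mount"]; print(s["joint_pos"].round(2),s["opening"])
hsv=cv2.cvtColor(c["pixels"],cv2.COLOR_RGB2HSV); m=cv2.inRange(hsv,(45,120,50),(80,255,255))
n,l,st,ce=cv2.connectedComponentsWithStats(m); k=1+np.argmax(st[1:,4]); print(st[k],ce[k])
v,u=np.nonzero(l==k); z=c["z_map"]; Q=np.array([M[:3,:3]@(ray(c,a,b)*z[b,a])+M[:3,3] for a,b in zip(u,v)])*1000
print("cap x range",np.percentile(Q[:,0],[2,98]).round(1),"y mid",np.median(Q[:,1]).round(1),"top z",np.median(Q[:,2]).round(1))
for v in(270,290,310,325):
    row=[(M[:3,:3]@(ray(c,u,v)*z[v,u])+M[:3,3])*1000 for u in range(285,365)]; row=np.array([r for r in row if -22<r[2]<-9 and abs(r[1])<12])
    print(v,"x %.1f y %.1f z %.1f"%(row[:,0].mean(),(row[:,1].min()+row[:,1].max())/2,np.median(row[:,2])))
E
python3 held.py
```

```text
[-0.76  0.19  1.65 -0.    1.3  -2.26] 0.015170814160196614
[ 299  162   52   68 3200] [323.975     194.8978125]
cap x range [37.2 57.8] y mid -0.3 top z -13.8
270 x 21.8 y -0.1 z -13.6
290 x 14.2 y -0.5 z -13.3
310 x 7.9 y -0.1 z -14.7
325 x 0.8 y -0.4 z -13.7
```

```bash
python3 - <<'E'
from h import *
q=pickle.load(open("p.pkl","rb")); z=clipR(q)[2]
go(clip(q,"green")+.094*z,toolclip(q),n=20)
E
```

```text
n 20 t 16.3 rot/row [-0.219 -0.177  0.678]
[-0.16, 0.87, -0.07]
[-0.1, 0.88, -0.05]
[-0.04, 0.89, -0.03]
[0.02, 0.89, -0.01]
[0.08, 0.89, 0.01]
[0.14, 0.88, 0.02]
[0.2, 0.87, 0.04]
[0.26, 0.85, 0.05]
[0.31, 0.83, 0.07]
[0.37, 0.8, 0.08]
[0.43, 0.78, 0.09]
[0.48, 0.74, 0.1]
[0.53, 0.71, 0.1]
[0.58, 0.67, 0.11]
[0.62, 0.62, 0.11]
[0.67, 0.58, 0.12]
[0.71, 0.53, 0.11]
[0.74, 0.48, 0.11]
[0.77, 0.42, 0.11]
[0.8, 0.37, 0.1]
```

>>> {"api": "play_rows", "payload": {
  "plan": [
    {"translation": [-0.16,0.87,-0.07],"rotation": [-0.22,-0.18,0.68],"grip": 10},
    {"translation": [-0.1,0.88,-0.05],"rotation": [-0.22,-0.18,0.68],"grip": 10},
    {"translation": [-0.04,0.89,-0.03],"rotation": [-0.22,-0.18,0.68],"grip": 10},
    {"translation": [0.02,0.89,-0.01],"rotation": [-0.22,-0.18,0.68],"grip": 10},
    {"translation": [0.08,0.89,0.01],"rotation": [-0.22,-0.18,0.68],"grip": 10},
    {"translation": [0.14,0.88,0.02],"rotation": [-0.22,-0.18,0.68],"grip": 10},
    {"translation": [0.2,0.87,0.04],"rotation": [-0.22,-0.18,0.68],"grip": 10},
    {"translation": [0.26,0.85,0.05],"rotation": [-0.22,-0.18,0.68],"grip": 10},
    {"translation": [0.31,0.83,0.07],"rotation": [-0.22,-0.18,0.68],"grip": 10},
    {"translation": [0.37,0.8,0.08],"rotation": [-0.22,-0.18,0.68],"grip": 10}
  ]
}}

```text
time_s: 17.55
tool_pos: [0.5158, -0.1538, 0.1289]
orientation: [1.09, 2.73, 0.308]
contact_force: [0.1, -0.5, -0.2]
opening: 0.0157
gripper_force: 58.7
```

>>> {"api": "play_rows", "payload": {
  "plan": [
    {"translation": [0.43,0.78,0.09],"rotation": [-0.22,-0.18,0.68],"grip": 10},
    {"translation": [0.48,0.74,0.1],"rotation": [-0.22,-0.18,0.68],"grip": 10},
    {"translation": [0.53,0.71,0.1],"rotation": [-0.22,-0.18,0.68],"grip": 10},
    {"translation": [0.58,0.67,0.11],"rotation": [-0.22,-0.18,0.68],"grip": 10},
    {"translation": [0.62,0.62,0.11],"rotation": [-0.22,-0.18,0.68],"grip": 10},
    {"translation": [0.67,0.58,0.12],"rotation": [-0.22,-0.17,0.68],"grip": 10},
    {"translation": [0.71,0.53,0.11],"rotation": [-0.22,-0.17,0.68],"grip": 10},
    {"translation": [0.74,0.48,0.11],"rotation": [-0.22,-0.17,0.68],"grip": 10},
    {"translation": [0.77,0.42,0.11],"rotation": [-0.21,-0.17,0.67],"grip": 10},
    {"translation": [0.8,0.37,0.1],"rotation": [-0.21,-0.17,0.67],"grip": 10}
  ]
}}

```text
time_s: 18.8
tool_pos: [0.5724, 0.0605, 0.148]
orientation: [1.837, 2.039, 0.553]
contact_force: [0.7, -0.9, 0.1]
opening: 0.0154
gripper_force: 58.7
```

>>> {"api": "play_rows", "payload": {
  "plan": [
    {"translation": [0,0,0],"rotation": [0,0,0],"grip": 10}
  ]
}}

```text
time_s: 18.92
tool_pos: [0.5721, 0.0613, 0.1477]
orientation: [1.832, 2.045, 0.553]
contact_force: [-1.3, -0.7, -0.9]
opening: 0.0156
gripper_force: 58.7
```

```bash
python3 chk.py green; python3 held.py; python3 - <<'E'
from h import *
q=pickle.load(open("p.pkl","rb")); z=clipR(q)[2]
go(clip(q,"green")-.005*z,toolclip(q),n=5)
E
```

```text
TCP in clip mm [-5.0, 4.3, 92.7] F clip [-1.7, -0.5, -0.1] rotres [-0.001 -0.01   0.004] 0.015629222291577295 18.925
[-0.03 -0.36  2.19  0.11  0.8  -0.2 ] 0.015629222291577295
[ 297  159   67  114 4044] [327.13748764 196.86350148]
cap x range [-8.4 59. ] y mid 2.2 top z -12.7
270 x 22.4 y 0.9 z -12.8
290 x 14.9 y 1.1 z -13.2
310 x 8.5 y -0.0 z -14.1
325 x 1.6 y 1.1 z -13.4
n 5 t 18.98 rot/row [-0.004 -0.02   0.009]
[-0.04, 0.04, 0.78]
[-0.03, 0.04, 0.78]
[-0.03, 0.04, 0.78]
[-0.03, 0.04, 0.78]
[-0.03, 0.04, 0.78]
```

>>> {"api": "play_rows", "payload": {
  "plan": [
    {"translation": [-0.08,0.1,0.6],"rotation": [0,-0.05,0.02],"grip": 10},
    {"translation": [-0.08,0.1,0.7],"rotation": [0,-0.05,0.02],"grip": 10},
    {"translation": [0,0,0.6],"rotation": [0,0,0],"grip": 10},
    {"translation": [0,0,0.5],"rotation": [0,0,0],"grip": 10},
    {"translation": [0,0,0.4],"rotation": [0,0,0],"grip": 10},
    {"translation": [0,0,0.4],"rotation": [0,0,0],"grip": 10}
  ]
}}

```text
time_s: 19.73
tool_pos: [0.6166, 0.0603, 0.08]
orientation: [1.839, 2.033, 0.542]
contact_force: [-8.8, -0.7, 6.3]
opening: 0.0152
gripper_force: 59.7
```

```bash
python3 chk.py green
```

```text
TCP in clip mm [-0.7, -1.4, 11.9] F clip [-4.5, 0.2, 9.9] rotres [-0.003  0.001 -0.002] 0.015151010078018426 19.725
```

>>> {"api": "play_rows", "payload": {
  "plan": [
    {"translation": [0.02,0,0.25],"rotation": [0,0,0],"grip": 10},
    {"translation": [0.02,0,0.25],"rotation": [0,0,0],"grip": 10},
    {"translation": [0,0,0.16],"rotation": [0,0,0],"grip": 10},
    {"translation": [0,0,0.06],"rotation": [0,0,0],"grip": 10},
    {"translation": [0,0,0],"rotation": [0,0,0],"grip": 10}
  ]
}}

```text
time_s: 20.35
tool_pos: [0.6253, 0.0624, 0.0654]
orientation: [1.839, 2.033, 0.542]
contact_force: [-15.7, -1.6, 10.7]
opening: 0.0156
gripper_force: 60.7
```

```bash
python3 chk.py green
```

```text
TCP in clip mm [-0.3, -0.1, -5.2] F clip [-8.4, 0.1, 17.2] rotres [-0.003  0.001 -0.002] 0.015627958886320726 20.35
```

>>> {"api": "play_rows", "payload": {
  "plan": [
    {"translation": [0,0,0.04],"rotation": [0,0,0],"grip": 10},
    {"translation": [0,0,0],"rotation": [0,0,0],"grip": 30},
    {"translation": [0,0,0],"rotation": [0,0,0],"grip": 30},
    {"translation": [0,0,0],"rotation": [0,0,0],"grip": 30},
    {"translation": [0,0,-0.8],"rotation": [0,0,0],"grip": 30},
    {"translation": [0,0,-1],"rotation": [0,0,0],"grip": 30},
    {"translation": [0,0,-1],"rotation": [0,0,0],"grip": 50},
    {"translation": [0,0,-1],"rotation": [0,0,0],"grip": 85},
    {"translation": [0,0,-1],"rotation": [0,0,0],"grip": 85},
    {"translation": [0,0.3,-0.8],"rotation": [0,0,0],"grip": 85}
  ]
}}

```text
time_s: 21.6
tool_pos: [0.5626, 0.0561, 0.1899]
orientation: [1.839, 2.032, 0.543]
contact_force: [-0.4, 0.1, 0.4]
opening: 0.0849
gripper_force: 0.0
```

```bash
python3 look.py w7; python3 - <<'E'
from h import *
q=pickle.load(open("p.pkl","rb")); r=R.from_euler('z',q[2])
print("ball",r.apply([-.024,-.118,.096])+[q[0],q[1],0],r.apply([.024,-.118,.096])+[q[0],q[1],0])
E
```

```text
orange expected top-of-tube row: cap end/cap edge/tail px [[422.0, 138.0], [420.0, 172.0], [411.0, 307.0]]
0.05 x,y,z mm [-0.3, 49.8, 10.0]
0.033 x,y,z mm [0.5, 32.5, 8.0]
0.012 x,y,z mm [0.4, 12.1, 8.1]
0 x,y,z mm [0.2, -0.3, 9.2]
-0.012 x,y,z mm [0.4, -12.0, 8.4]
-0.04 x,y,z mm [0.0, -40.4, 8.6]
green expected top-of-tube row: cap end/cap edge/tail px [[310.0, 138.0], [311.0, 172.0], [313.0, 307.0]]
0.05 x,y,z mm [0.3, 49.8, 10.2]
0.033 x,y,z mm [0.0, 32.6, 8.4]
0.012 x,y,z mm [-0.2, 11.7, 8.8]
0 x,y,z mm [0.3, -0.1, 9.2]
-0.012 x,y,z mm [0.2, -12.2, 9.3]
-0.04 x,y,z mm [-0.2, -39.9, 9.2]
ball [ 0.65484773 -0.05304108  0.096     ] [ 0.70259383 -0.04811059  0.096     ]
```

View pics/w7.png

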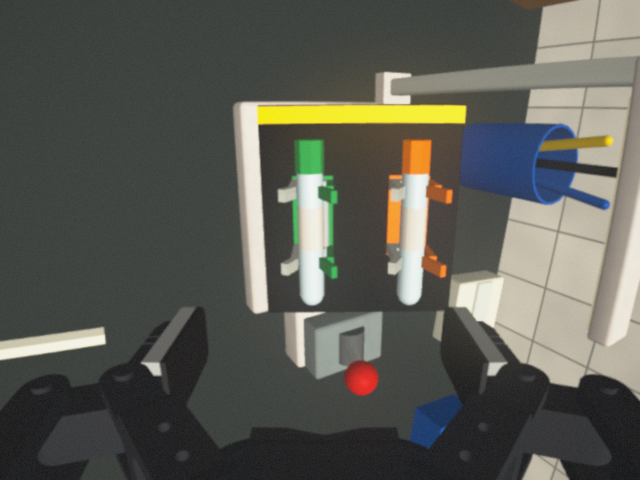

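Both tubes are seated: cap edges are near row 172 as expected and depths are within 1 mm. The red ball is at (361,378), still off. Now the switch.

```bash
python3 - <<'E'
from h import *
q=pickle.load(open("p.pkl","rb")); r=R.from_euler('z',q[2]); f=lambda *m:r.apply(m)+[q[0],q[1],0]
A=f(-.090,-.118,.086); B=f(.001,-.118,.086); t=toolclip(q); print(A,B)
go(A,t,n=7); go(B,t,n=8,start=(A,t))
E
```

```text
[ 0.58919684 -0.0598205   0.086     ] [ 0.67971549 -0.05047312  0.086     ]
n 7 t 21.65 rot/row [ 0.005  0.002 -0.003]
[-0.67, -0.25, 0.57]
[-0.67, -0.25, 0.57]
[-0.67, -0.25, 0.57]
[-0.67, -0.25, 0.57]
[-0.67, -0.24, 0.57]
[-0.67, -0.24, 0.57]
[-0.67, -0.24, 0.57]
n 8 t 21.65 rot/row [0. 0. 0.]
[-0.0, 0.39, 0.23]
same x 8
```

>>> {"api": "play_rows", "payload": {
  "plan": [
    {"translation": [-0.67,-0.25,0.57],"rotation": [0,0,0],"grip": 0},
    {"translation": [-0.67,-0.25,0.57],"rotation": [0,0,0],"grip": 0},
    {"translation": [-0.67,-0.25,0.57],"rotation": [0,0,0],"grip": 0},
    {"translation": [-0.67,-0.25,0.57],"rotation": [0,0,0],"grip": 0},
    {"translation": [-0.67,-0.24,0.57],"rotation": [0,0,0],"grip": 0},
    {"translation": [-0.67,-0.24,0.57],"rotation": [0,0,0],"grip": 0},
    {"translation": [-0.67,-0.24,0.57],"rotation": [0,0,0],"grip": 0},
    {"translation": [0,0,0],"rotation": [0,0,0],"grip": 0},
    {"translation": [0,0,0],"rotation": [0,0,0],"grip": 0}
  ]
}}

```text
time_s: 22.78
tool_pos: [0.5872, -0.0591, 0.0813]
orientation: [1.839, 2.032, 0.543]
contact_force: [-0.3, 0.2, 0.5]
opening: 0.0002
gripper_force: 0.0
```

>>> {"api": "play_rows", "payload": {
  "plan": [
    {"translation": [0,0.39,0.23],"rotation": [0,0,0],"grip": 0},
    {"translation": [0,0.39,0.23],"rotation": [0,0,0],"grip": 0},
    {"translation": [0,0.39,0.23],"rotation": [0,0,0],"grip": 0},
    {"translation": [0,0.39,0.23],"rotation": [0,0,0],"grip": 0},
    {"translation": [0,0.39,0.23],"rotation": [0,0,0],"grip": 0},
    {"translation": [0,0.39,0.23],"rotation": [0,0,0],"grip": 0},
    {"translation": [0,0.39,0.23],"rotation": [0,0,0],"grip": 0},
    {"translation": [0,0.2,0.12],"rotation": [0,0,0],"grip": 0}
  ]
}}

```text
time_s: 23.78
tool_pos: [0.6725, -0.0507, 0.0802]
orientation: [1.839, 2.033, 0.543]
contact_force: [-0.9, -1.3, 0.7]
opening: 0.0
gripper_force: 0.6
```

```bash
cat > sw.py <<'E'
from h import *
from workcell import eyes
s=sensors.get_state(); q=pickle.load(open("p.pkl","rb")); r=R.from_euler('z',-q[2]); g=lambda P:(r.apply(P-np.array([q[0],q[1],0]))*1000).round(1)
print("TCP mixer",g(s["tool_pos"]),s["contact_force"].round(1),s["time_s"])
for n in("top","scene"):
    c=eyes.capture(n); hsv=cv2.cvtColor(c["pixels"],cv2.COLOR_RGB2HSV); m=cv2.inRange(hsv,(0,170,90),(4,255,255))|cv2.inRange(hsv,(174,170,90),(180,255,255))
    P=proj(c,[.679,-.05,.096]); v,u=np.nonzero(m); k=np.hypot(u-P[0],v-P[1])<40; print(n,k.sum(),"ball mixer",g(on_plane(c,u[k].mean(),v[k].mean(),.098)))
E
python3 sw.py
```

```text
TCP mixer [  -6.2 -117.5   80.2] [-0.9 -1.3  0.7] 23.775
top 7 ball mixer [  12.4 -108.3   98. ]
scene 81 ball mixer [  10.4 -109.2   98. ]
```

>>> {"api": "play_rows", "payload": {
  "plan": [
    {"translation": [0,0.17,0.1],"rotation": [0,0,0],"grip": 0},
    {"translation": [0,0.17,0.1],"rotation": [0,0,0],"grip": 0},
    {"translation": [0,0.14,0.08],"rotation": [0,0,0],"grip": 0},
    {"translation": [0,0,0],"rotation": [0,0,0],"grip": 0}
  ]
}}

```text
time_s: 24.38
tool_pos: [0.6843, -0.0493, 0.0791]
orientation: [1.841, 2.035, 0.541]
contact_force: [-14.8, -1.5, 6.3]
opening: -0.0001
gripper_force: 6.9
```

```bash
python3 sw.py
```

```text
TCP mixer [   5.7 -117.3   79.1] [-14.8  -1.5   6.3] 24.375
top 11 ball mixer [  25.4 -106.4   98. ]
scene 78 ball mixer [  22.7 -114.8   98. ]
```

The force has risen to the end stop. I'll back off and check.

>>> {"api": "play_rows", "payload": {
  "plan": [
    {"translation": [0,-0.39,-0.23],"rotation": [0,0,0],"grip": 0},
    {"translation": [0,-0.7,-0.4],"rotation": [0,0,0],"grip": 0},
    {"translation": [0,-0.7,-0.6],"rotation": [0,0,0],"grip": 0},
    {"translation": [0,-0.7,-0.7],"rotation": [0,0,0],"grip": 0},
    {"translation": [0,-0.7,-0.7],"rotation": [0,0,0],"grip": 0},
    {"translation": [0.3,-0.7,-0.7],"rotation": [0,0,0],"grip": 0},
    {"translation": [0.6,0,-0.7],"rotation": [0,0,0],"grip": 0},
    {"translation": [0.6,0,-0.7],"rotation": [0,0,0],"grip": 0},
    {"translation": [0,0,0],"rotation": [0,0,0],"grip": 0}
  ]
}}

```text
time_s: 25.6
tool_pos: [0.5403, -0.0261, 0.1365]
orientation: [1.834, 2.03, 0.546]
contact_force: [0.3, 0.6, 0.5]
opening: 0.0
gripper_force: 0.0
```

```bash
python3 sw.py; python3 look.py w8
```

```text
TCP mixer [-135.1  -79.5  136.5] [0.3 0.6 0.5] 25.6
top 86 ball mixer [  24.2 -115.9   98. ]
scene 73 ball mixer [  23.  -114.2   98. ]
orange expected top-of-tube row: cap end/cap edge/tail px [[541.0, -6.0], [538.0, 36.0], [519.0, 210.0]]
0.05 x,y,z mm [-0.5, 49.8, 10.0]
0.033 x,y,z mm [-0.1, 32.8, 8.9]
0.012 x,y,z mm [0.4, 11.9, 8.9]
0 x,y,z mm [-0.6, -0.2, 10.0]
-0.012 x,y,z mm [0.1, -11.9, 8.9]
-0.04 x,y,z mm [0.6, -40.4, 7.7]
green expected top-of-tube row: cap end/cap edge/tail px [[410.0, -12.0], [409.0, 32.0], [401.0, 209.0]]
0.05 x,y,z mm [0.1, 50.0, 8.9]
0.033 x,y,z mm [0.3, 33.4, 8.3]
0.012 x,y,z mm [-0.2, 11.8, 10.0]
0 x,y,z mm [-0.2, 0.2, 9.3]
-0.012 x,y,z mm [-0.1, -11.8, 9.0]
-0.04 x,y,z mm [0.3, -40.3, 7.6]
```

The ball is at +24 mm, fully over. Both tubes are still seated, and the robot is clear.

```bash
python3 -c "
from workcell import hand_in
print(hand_in())"
```

```text
the job is handed in; nothing more can be done
None
```

I clipped both tubes into their own clips with caps to the stripe, pushed the switch fully over, and handed the job in at about 26 s; final camera checks put both tubes within about 1 mm of seated, but the hand-in gave no verdict.

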